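Start and close a loose coolant-tank filler cap

TASK

The blue filler cap has only been laid on the coolant tank's neck, its thread not started. Turn it backward (anticlockwise from above) by its yellow bar until you notice it drop into the thread, then turn it forward (clockwise) until it is fully home, and let go. Leave the beaker, the oil bottle and the pallet where they stand.

Things in the scene. Friction and masses are not known exactly. Their poses are not given: they have to be found in the camera images.
- cap_bar (a point): Middle of the yellow grip bar (90 mm long, 14 thick, 28 high) across the top of the loose blue fluted filler cap (110 mm across, about 0.3 kg). On the cap's axis, 14 mm under the bar's top, 14 mm above the cap's flat deck; x along the bar, z up. Grip it across, or push it with two open fingers at opposite sides of its ends, which leaves the cap free to sink. At the start 87.5 mm above tank_neck.
- cap_deck (a point): Centre of the cap's flat blue deck, on its axis. Three hidden lugs in the cap lie on top of the neck's thread. Turned backward (anticlockwise) 10 to 70 degrees, not known beforehand, the cap stays level, then falls 9.5 mm by its own weight if not held up; 25 degrees on is a firm stop. Turned forward at the start it soon meets a false stop, still high. Turning takes 0.1 N m; it stays where left.
- tank_neck (a point): Point on the upright axis of the filler neck, about which the cap turns, at the level of the tank's top sheet. The tank is a fixed grey steel box, 250 mm (x) by 370 mm (y) by 100 mm high; its centre is 20 mm along +x and 60 mm along -y from this point, in this point's axes (the tank's); z up.
- home (a point): Fixed point on the neck's axis, 72 mm above tank_neck: where the middle of the bar (cap_bar) is when the cap is home. After the drop the bar's middle is 6 mm above it; turning forward (clockwise) 75 to 105 degrees leads the cap down these 6 mm to a firm stop, which is home.
- beaker_mid (a point): Bystander: white plastic beaker, 72 mm across, 85 mm high, standing on the tank top; this point is on its axis, half-way up.
- oil_mid (a point): Bystander: grey oil bottle with red cap, 60 mm across, 160 mm high, standing on the table beside the tank; point on its axis, half-way up.
- pallet_mid (a point): Bystander: black square pallet, 100 x 100 x 18 mm, with a round aluminium blank, 60 mm across and 60 mm high, fixed on it, on the table beside the tank; point on its axis, 40 mm above its underside.
Mind the look-alikes: they are no part of the job. What is shaped like the part that bears cap_bar but brown or red is not meant.

How it is judged (in metres and radians):
On the way:
1. the cap has dropped into the start of its thread (z of cap_bar in the frame of tank_neck between 0.074 and 0.08 m and angle between cap_bar's own z axis and vertical below 0.08 rad), for 0.1 s.
At the end, for the whole second after the job is handed in: The cap is screwed home on the neck: the middle of its bar is less than 73 mm above the tank's top (home is 72 mm), within 4 mm of the neck's axis, and the cap is level within 0.05 rad; the beaker, bottle and pallet are within 20 mm of where they stood (z of cap_bar in the frame of tank_neck below 0.073 m and horizontal distance between cap_bar and tank_neck below 0.004 m and angle between cap_bar's own z axis and vertical below 0.05 rad and distance of each of beaker_mid, oil_mid, pallet_mid from where it was at the start of the episode below 0.02 m); the robot touches nothing.
It fails at once if a bystander was pushed away or knocked over (distance of any of beaker_mid, oil_mid, pallet_mid from where it was at the start of the episode above 0.03 m).
It also fails if it takes over 64 s, if anything falls off the work surface, if the arm or the gripper's body presses on something with over 40 N, if the wrist force passes 120 N, or if a joint passes its speed limit or range.

ROBOT

A 7-joint arm with a two-finger parallel gripper is mounted at the origin on the work surface. World frame = base frame: x ahead of the robot, y to its left, z up, the work surface at z = 0. Lengths are in m, angles in degrees, forces in N, time in s.
With the tool pointing down it reaches from about 0.35 to 0.775 m from the base axis. Payload 3.1 kg.
Tool frame: the origin (TCP) lies on the centre line of the jaws, within the pads' length; the fingertips stand 17 mm ahead of it and the grasp point (between the pads) lies 2 mm behind it (robot.tip_reach is the distance from the TCP to the fingertips, in m); z points along the fingers, y is the direction in which the jaws open and shut (so a half turn about z gives the same grasp; the last joint's range is limited). The gripper opens to 85 mm and grips with 20 to 120 N. Pads are 22 mm wide; open, the fingers measure 114 mm over their backs; the gripper's body (76 mm by 85 mm) begins 54 mm behind the grasp point. The pads swing forward as they close: fully open they stand 13 mm farther back than shut.
Start: joints at [69.861, 17.813, 0.802, 86.603, -0.252, 75.585, -1.558], TCP at [0.168, -0.524, 0.248] pointing down, gripper open.
Joint ranges: [-154.91, 154.91], [-16.99, 109.72], [-72.82, 74.43], [7.12, 147.25], [-82.49, 262.49], [11.32, 116.49], [-174.64, 174.64]. Speed limits (degrees/s): [159.86, 159.86, 180, 180, 180, 180, 180].

INTERFACE

Orientations are given as [roll, pitch, yaw] about the fixed x, y, z axes, in that order (R = Rz(yaw) Ry(pitch) Rx(roll)).
In Python, from station import robot, fingers, vision, workorder, recognise gives the robot as it stands. Calls block until the motion is done:
- robot.move_to(position, orientation): joint-space move of the TCP to a pose.
- robot.line_to(position, orientation=None, velocity=0.15, f_stop=None): straight line of the TCP; orientation=None keeps the orientation; velocity is the mean speed in m/s. With f_stop (N) it stops when the force on the tool has changed by that much, and returns True; else False.
- robot.move_j(angles): joint-space move.
- fingers.gripper_to(opening, force=None): opening from 0.0 (shut) to 1.0 (fully open); force is the grip in N (None keeps the last); returns when the fingers have stopped.
- robot.pause(seconds).
- robot.inverse_kinematics(position, orientation): joint angles nearest the present ones, or None.
- vision.grab_frame(name): name is "scene" or "top" or "wrist"; returns the picture (480x640x3 uint8, red, green, blue); there is no depth.
- vision.calibration(name): a dict with "mtx" (3x3 intrinsics, pixels), "k1" (the pictures are not rectified: a ray, as slopes to the right and down, at radius r is drawn at 1 + k1 r^2 times it, then the intrinsics apply), "extrinsics" (4x4, takes a point from world to camera coordinates); the wrist camera has in their place "T_tool_cam" (4x4, takes a point from camera to tool coordinates, whose origin is the TCP and whose axes are the flange's). Camera axes: x right, y up, looking along -z (the intrinsics and any distortion apply to the point x, -y, -z); pixel columns grow to the right and rows downward; lengths in m; the calibration is good to about 2 mm. A picture is of the moment at which its call begins: read the wrist's pose just before it. calibration takes no time and is no camera call.
A pose or a line that the arm cannot do raises robot.PlanningError and nothing moves.
- workorder.close_job(): hands the job in, once; it reports no verdict.
Trained networks look in the newest picture that a camera, given by its name, has taken for a name from the list of things; names that differ only in an ending like _2 or _b are one class to them, and where a whole thing is asked for, a point or a joint stands for the part that bears it (a point fixed in the world has none). Each returns a list of dicts, best first, with "p" (0 to 1); they miss things now and then, are a little off and sometimes report something else, mostly with a low value. They report only what shows in the picture. A call takes as long as a camera call. They do not tell look-alikes from the thing itself.
- recognise(label, camera): "rect" ([centre column, centre row, width, height] in pixels, round what is visible of it).
Readings, each from a call of its own:
- robot.current_time_s(): time.
- robot.current_joint_positions(): joint angles.
- robot.current_dq(): joint speeds.
- robot.current_joint_torque(): joint torques, N m.
- robot.current_tool_pos(): TCP position.
- robot.current_eef_rot(): TCP orientation.
- robot.current_contact_force(): force on the tool from outside, world axes, zero at the start.
- robot.current_torque(): the same for the moment, N m.
- robot.current_finger_gap(): opening from 0.0 (shut) to 1.0 (fully open).
Only numpy, scipy, OpenCV 4.12 (cv2) and the standard library are available. Lean on these libraries where they do the work, as an engineer would, in place of code of your own. Each camera call takes 0.05 s, during which the arm holds its last target.

## Working session

There is one attempt and no reset: what is moved stays moved. The work goes in short steps, each a Python script; the robot and the scene stay as the last script left them, time stands still between calls to the robot, and variables do not carry over. Pictures are saved under pics/ and viewed, and the job is handed in when it is done.

```bash
ls; mkdir -p pics
python3 - <<'E'
from station import robot, fingers, vision, workorder, recognise
import cv2
print(robot.current_time_s())
for n in ["scene","top"]:
    im=vision.grab_frame(n); cv2.imwrite(f"pics/{n}0.png",im[:,:,::-1])
    for l in ["cap_bar","beaker_mid","oil_mid","pallet_mid"]:
        print(n,l,[( [round(v) for v in d["rect"]],round(d["p"],2)) for d in recognise(l,n)])
    c=vision.calibration(n);print(c)
print(vision.calibration("wrist"))
print(robot.current_time_s(),robot.current_eef_rot(),robot.current_tool_pos(),robot.tip_reach)
E
```

```text
pics
0.0
scene cap_bar [([463, 259, 45, 50], 0.83), ([486, 329, 57, 61], 0.73), ([330, 283, 183, 155], 0.66), ([347, 249, 50, 49], 0.57), ([274, 375, 60, 58], 0.56), ([393, 344, 31, 71], 0.32)]
scene beaker_mid [([295, 227, 31, 46], 0.75)]
scene oil_mid [([395, 343, 33, 74], 0.62)]
scene pallet_mid [([259, 220, 37, 26], 0.93)]
{'mtx': array([[497.13017811,   0.        , 321.24186667],
       [  0.        , 497.13017811, 235.29046224],
       [  0.        ,   0.        ,   1.        ]]), 'k1': 0.03229961958608664, 'extrinsics': array([[-0.62775817,  0.77821035, -0.01755947,  0.31618615],
       [-0.47815571, -0.36771662,  0.79759112,  0.14381607],
       [ 0.61423676,  0.5090905 ,  0.60294284, -1.53368218],
       [ 0.        ,  0.        ,  0.        ,  1.        ]])}
top cap_bar [([275, 142, 43, 43], 0.78), ([278, 232, 43, 48], 0.68), ([216, 348, 50, 46], 0.58), ([164, 272, 51, 45], 0.57), ([416, 272, 55, 55], 0.3)]
top beaker_mid [([346, 233, 30, 35], 0.63)]
top oil_mid [([210, 200, 29, 30], 0.78)]
top pallet_mid [([417, 272, 57, 51], 0.67)]
{'mtx': array([[535.50621296,   0.      
[... 448 characters left out ...]
00000000e+00,  0.00000000e+00,
         1.00000000e+00]])}
{'mtx': array([[430.80048687,   0.        , 319.05089456],
       [  0.        , 430.80048687, 237.20134207],
       [  0.        ,   0.        ,   1.        ]]), 'k1': -0.08316763702153426, 'T_tool_cam': array([[ 1.28712627e-03,  9.58975772e-01,  2.83485116e-01,
         7.13831555e-02],
       [ 9.99998886e-01, -1.02002455e-03, -1.08981385e-03,
        -1.39172017e-04],
       [-7.55943303e-04,  2.83486203e-01, -9.58976017e-01,
        -1.24966642e-01],
       [ 0.00000000e+00,  0.00000000e+00,  0.00000000e+00,
         1.00000000e+00]])}
0.5 [1.79997998e+02 1.40590357e-03 1.77545171e+01] [ 0.16770472 -0.5238298   0.2483011 ] 0.017
```

View pics/scene0.png

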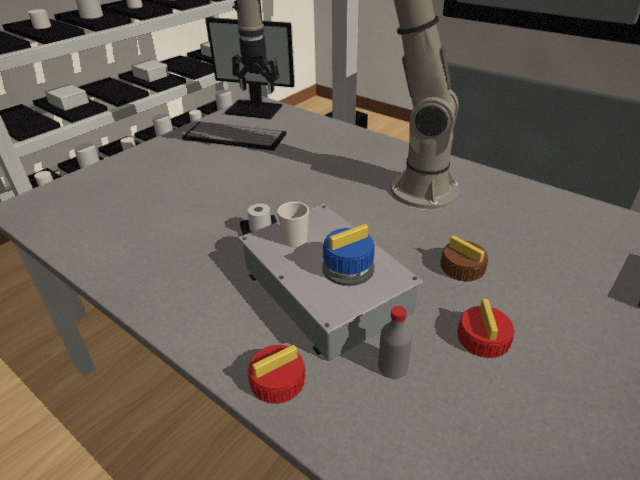

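View pics/top0.png

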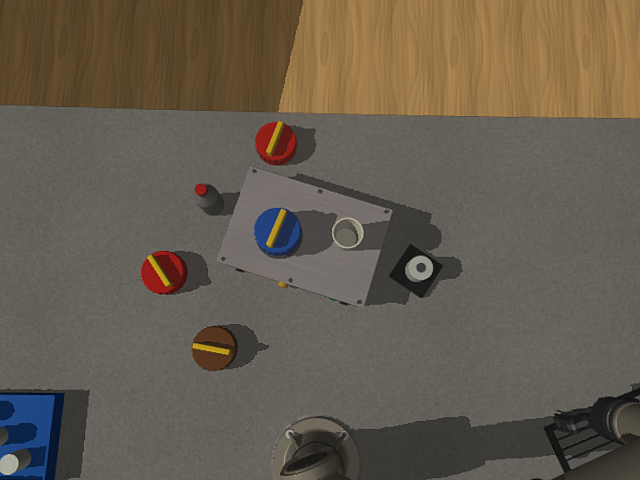

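Candidates for cap_bar in the top view are blue at (278,232) on the tank, red at (276,143) and (164,272), and brown at (215,348). Only the blue one fits: it is the right colour and it sits on the tank's neck. Next I confirm it in a crop and triangulate it.

```bash
cat > h.py <<'E'
import numpy as np, cv2
from station import robot, fingers, vision, workorder, recognise
def ray(n,px):
    c=vision.calibration(n); u=cv2.undistortPoints(np.array([[px]],float),c["mtx"],np.array([c["k1"],0,0,0.]))[0,0]
    d=np.array([u[0],-u[1],-1.])
    if n=="wrist": raise 0
    T=c["extrinsics"]; R=T[:3,:3]; return -R.T@T[:3,3], R.T@d
def proj(n,P):
    c=vision.calibration(n);T=c["extrinsics"];q=T[:3,:3]@np.array(P)+T[:3,3]
    return cv2.projectPoints(np.array([[q[0],-q[1],-q[2]]]),np.zeros(3),np.zeros(3),c["mtx"],np.array([c["k1"],0,0,0.]))[0][0,0]
def atz(n,px,z):
    o,d=ray(n,px); return o+d*(z-o[2])/d[2]
def tri(a,b):
    A=[];B=[]
    for o,d in (a,b):
        d=d/np.linalg.norm(d);M=np.eye(3)-np.outer(d,d);A.append(M);B.append(M@o)
    return np.linalg.lstsq(np.vstack(A),np.hstack(B),rcond=None)[0]
def yellow(im,box):
    x,y,w,h=box; hsv=cv2.cvtColor(im,cv2.COLOR_RGB2HSV); m=cv2.inRange(hsv,(18,110,60),(35,255,255))
    k=np.zeros_like(m);k[y:y+h,x:x+w]=m[y:y+h,x:x+w]
    n,l,s,c=cv2.connectedComponentsWithStats(k); i=1+np.argmax(s[1:,4]); return (l==i).astype(np.uint8)
E
python3 - <<'E'
from h import *
t=cv2.imread("pics/top0.png")[:,:,::-1].copy(); s=cv2.imread("pics/scene0.png")[:,:,::-1].copy()
mt=yellow(t,(250,200,60,65)); ms=yellow(s,(320,220,60,60))
for m in(mt,ms):
    r=cv2.minAreaRect(cv2.findNonZero(m)); print(r, m.sum()); 
rt=cv2.minAreaRect(cv2.findNonZero(mt))[0]; rs=cv2.minAreaRect(cv2.findNonZero(ms))[0]
P=tri(ray("top",rt),ray("scene",rs)); print(P,proj("top",P),proj("scene",P))
# blue outline
for n,im,b in(("top",t,(245,200,70,65)),):
    hsv=cv2.cvtColor(im,cv2.COLOR_RGB2HSV)
    x,y,w,h=b;m=cv2.inRange(hsv,(100,120,40),(130,255,255))[y:y+h,x:x+w]
    q=cv2.findNonZero(m); print("blue",cv2.minEnclosingCircle(q),b)
pts=cv2.boxPoints(cv2.minAreaRect(cv2.findNonZero(mt)));print([atz("top",p,.2015).round(4) for p in pts])
# tank corners screws
for p in [(253,171),(387,211),(361,301),(223,260)]: print(p,atz("top",p,.1).round(3))
print(atz("top",rt,.1945))
for p in [(346,233)]: print("beaker rim",atz("top",p,.185))
a=cv2.resize(t[180:290,200:400],None,fx=4,fy=4); cv2.imwrite("pics/crop0.png",a[:440,:,::-1])
E
```

```text
((276.25860595703125, 227.8965606689453), (7.221854209899902, 40.04846954345703), 23.198591232299805) 288
((348.4178161621094, 236.2808380126953), (13.225651741027832, 42.01777267456055), 69.44395446777344) 525
[0.5366397  0.10304724 0.18637102] [276.04200791 228.03379388] [348.14100782 236.25952342]
blue ((32.595428466796875, 30.907554626464844), 23.91689682006836) (245, 200, 70, 65)
[array([0.495 , 0.125 , 0.2015]), array([0.5796, 0.0926, 0.2015]), array([0.5734, 0.0775, 0.2015]), array([0.4889, 0.11  , 0.2015])]
(253, 171) [0.696 0.171 0.1  ]
(387, 211) [ 0.602 -0.16   0.1  ]
(361, 301) [ 0.382 -0.097  0.1  ]
(223, 260) [0.473 0.234 0.1  ]
[0.53534556 0.10193413 0.1945    ]
beaker rim [ 0.52870857 -0.05547117  0.185     ]
```

View pics/crop0.png

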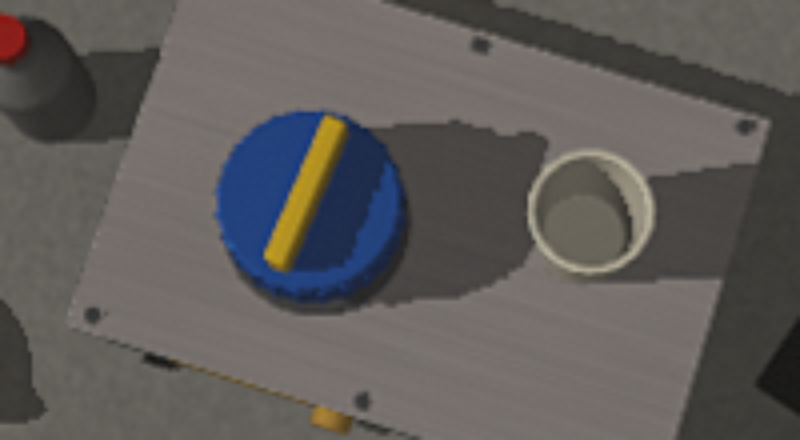

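The crop confirms the blue cap, with its yellow bar at top-view (276,228). The axis comes out near (0.535, 0.101), which agrees with the tank's corner screws, and the bar yaw is about -21°. I'll check IK and look with the wrist camera from above.

Run:
```python
from h import *
for psi in (-161,-120,-90,-45,0,19,60,100,136,160):
    q=robot.inverse_kinematics([.535,.101,.19],[180,0,psi]); print(psi,None if q is None else np.round(q,1))
robot.move_to([.535,.101,.34],[180,0,19])
print(robot.current_time_s(),robot.current_tool_pos(),robot.current_eef_rot())
im=vision.grab_frame("wrist");cv2.imwrite("pics/w1.png",im[:,:,::-1])
```

```text
-161 [ 29.5  31.9 -61.6  91.2  28.9  74.4  72.5]
-120 [ 29.5  31.9 -61.6  91.2  28.9  74.4 113.5]
-90 [ 29.5  31.9 -61.6  91.2  28.9  74.4 143.5]
-45 [  16.9   24.3  -40.    91.7   16.3   70.  -161.2]
0 [  23.7   27.4  -50.7   91.4   22.1   71.7 -120.9]
19 [  24.7   28.1  -52.5   91.4   23.1   72.1 -102.8]
60 [ 25.3  28.4 -53.5  91.4  23.7  72.3 -62.3]
100 [ 23.8  27.6 -51.   91.4  22.3  71.8 -21.1]
136 [ 23.8  27.5 -51.   91.4  22.2  71.8  14.9]
160 [ 24.1  27.7 -51.4  91.4  22.5  71.8  38.7]
3.0833 [0.53534494 0.09963614 0.33965958] [1.79966550e+02 3.73021049e-02 1.88676043e+01]
```

View pics/w1.png

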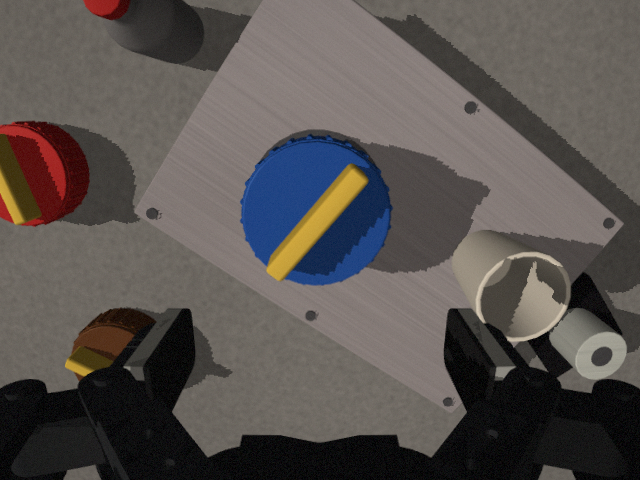

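The wrist view shows the blue cap with its deck centred at about (316,211) and the bar running from (357,172) to (272,272). I'll refine the axis with these.

```bash
cat >> h.py <<'E'
from scipy.spatial.transform import Rotation as Ro
def watz(px,z,pos,rpy):
    c=vision.calibration("wrist"); u=cv2.undistortPoints(np.array([[px]],float),c["mtx"],np.array([c["k1"],0,0,0.]))[0,0]
    T=c["T_tool_cam"];R=Ro.from_euler("xyz",rpy,degrees=True).as_matrix()
    d=R@T[:3,:3]@np.array([u[0],-u[1],-1.]); o=R@T[:3,3]+np.array(pos); return o+d*(z-o[2])/d[2]
E
python3 - <<'E'
from h import *
im=cv2.imread("pics/w1.png")[:,:,::-1].copy();pos=robot.current_tool_pos();rpy=robot.current_eef_rot()
m=yellow(im,(240,130,160,170)); v=im[:,:,0]
print(np.percentile(v[m>0],[5,25,50,75,95]))
r=cv2.minAreaRect(cv2.findNonZero(m));print("all",r)
m2=((m>0)&(v>195)).astype(np.uint8); 
thr,_=cv2.threshold(v[m>0].reshape(-1,1),0,255,cv2.THRESH_OTSU);m2=((m>0)&(v>thr)).astype(np.uint8);r=cv2.minAreaRect(cv2.findNonZero(m2));print(thr,"top",r)
w=[watz(p,.2015,pos,rpy) for p in cv2.boxPoints(r)];print(np.round(w,4),np.mean(w,0))
hsv=cv2.cvtColor(im,cv2.COLOR_RGB2HSV);b=cv2.inRange(hsv,(105,100,20),(125,255,255))|m*255
x=np.zeros_like(b);x[120:300,230:400]=b[120:300,230:400];x=cv2.morphologyEx(x,cv2.MORPH_CLOSE,np.ones((9,9)))
cs=max(cv2.findContours(x,0,1)[0],key=cv2.contourArea);e=cv2.fitEllipse(cs);print(e,watz(e[0],.1735,pos,rpy))
E
```

```text
[123. 160. 196. 202. 206.]
all ((315.429443359375, 222.58236694335938), (26.357053756713867, 138.51010131835938), 40.601295471191406)
171.0 top ((314.7113037109375, 225.05010986328125), (18.67854118347168, 133.6234130859375), 40.68397521972656)
[[0.4967 0.1242 0.2015]
 [0.577  0.0931 0.2015]
 [0.5729 0.0823 0.2015]
 [0.4916 0.1129 0.2015]] [0.53455051 0.10314292 0.2015    ]
((315.48876953125, 210.45065307617188), (148.6671905517578, 150.021728515625), 47.18878936767578) [0.53887551 0.103315   0.1735    ]
```

Run:
```python
from h import *
X,Y=.5355,.1025
fingers.gripper_to(.82); print("gap",robot.current_finger_gap())
robot.line_to([X,Y,.235],[180,0,19],velocity=.15)
robot.pause(.3);f0=robot.current_contact_force();print("f0",f0,robot.current_tool_pos())
s=robot.line_to([X,Y,.170],velocity=.03,f_stop=4)
print(s,robot.current_tool_pos(),robot.current_contact_force(),robot.current_time_s())
p=robot.current_tool_pos()
robot.line_to([X,Y,p[2]+.005],velocity=.03)
robot.pause(.2)
print(robot.current_tool_pos(),robot.current_contact_force(),robot.current_torque(),robot.current_joint_positions(),robot.current_time_s())
for n in("wrist","scene"):
    im=vision.grab_frame(n)
    if n=="scene": im=cv2.resize(im[170:320,240:440],None,fx=4,fy=4)
    cv2.imwrite(f"pics/{n}2.png",im[:,:,::-1])
```

```text
gap 0.8161398614187386
f0 [ 0.05665834 -0.11896518 -0.34303481] [0.53584237 0.10268199 0.23568888]
True [0.53545547 0.10250434 0.18270739] [-0.08843334  0.07331921  3.54899142] 6.15
[0.53531459 0.10240741 0.18743505] [-0.35252588  0.62492878  0.64697431] [-0.01241573  0.04972276  0.03027608] [  24.83602464   28.70406194  -53.22592053   91.34705026   23.79377519
   72.21683976 -103.46581084] 6.7
```

View pics/wrist2.png

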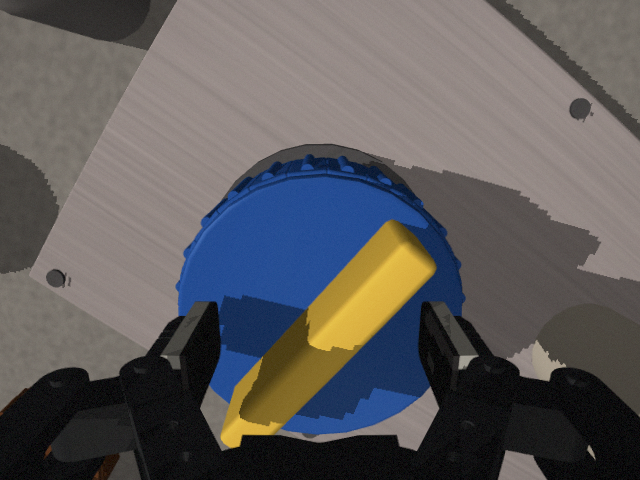

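View pics/scene2.png

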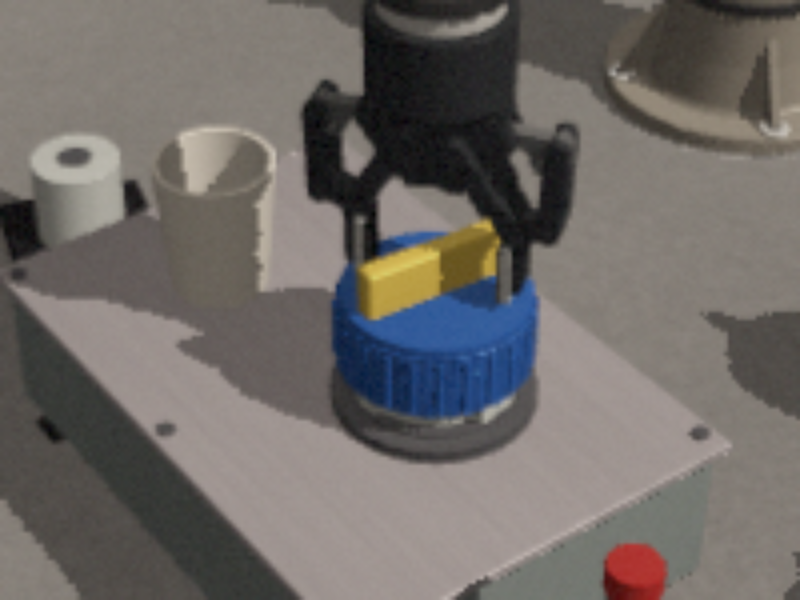

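The fingers straddle the bar with their tips 5 mm above the deck, and the scene view shows the cap clearly. I'll turn it backward in steps, watching the cap's lower edge in the scene camera and the torque.

```bash
cat >> h.py <<'E'
def edge():
    im=vision.grab_frame("scene");hsv=cv2.cvtColor(im,cv2.COLOR_RGB2HSV)
    b=cv2.inRange(hsv,(100,110,20),(130,255,255))[200:310,300:400]>0
    rows=np.arange(110)[:,None]
    low=[np.max(np.where(b[:,c])[0]) for c in range(36,62) if b[:,c].any()]
    return 200+np.mean(low), im
def save(im,name):
    im=cv2.resize(im[170:320,240:440],None,fx=4,fy=4);cv2.imwrite(f"pics/{name}.png",im[:,:,::-1])
E
python3 - <<'E'
from h import *
q=list(robot.current_joint_positions())
e0,_=edge();print("e0",e0)
for d in [15]+[4]*24:
    q[6]+=d; robot.move_j(q)
    tz=robot.current_torque()[2]; F=robot.current_contact_force(); e,im=edge()
    print(round(robot.current_time_s(),2),"j7 %.1f yaw %.1f tz %.2f F %s edge %.2f"%(q[6],robot.current_eef_rot()[2],tz,np.round(F,1),e))
    if e-e0>1.8 or abs(tz)>1.2 or np.linalg.norm(F)>20: break
save(im,"scene3")
im=vision.grab_frame("wrist");cv2.imwrite("pics/wrist3.png",im[:,:,::-1])
E
```

```text
e0 272.38461538461536
7.26 j7 -88.5 yaw 33.8 tz 0.06 F [-0.3 -0.1  0.6] edge 272.38
7.56 j7 -84.5 yaw 37.9 tz 0.05 F [-0.1  0.8 -0.7] edge 272.35
7.86 j7 -80.5 yaw 41.9 tz -0.01 F [-0.3  0.2  0.4] edge 272.54
8.16 j7 -76.5 yaw 45.9 tz -0.04 F [0.2 0.6 0.1] edge 272.54
8.46 j7 -72.5 yaw 49.9 tz -0.00 F [ 0.5  0.8 -0.2] edge 272.65
8.76 j7 -68.5 yaw 53.9 tz 0.00 F [0.2 0.3 0.2] edge 272.54
9.06 j7 -64.5 yaw 57.9 tz 0.02 F [ 0.2 -0.5  0.2] edge 272.65
9.36 j7 -60.5 yaw 61.9 tz 0.04 F [ 1.5 -0.3  0.7] edge 272.58
9.66 j7 -56.5 yaw 65.9 tz -0.02 F [-0.3  0.2 -0.1] edge 272.58
9.96 j7 -52.5 yaw 69.9 tz 0.03 F [ 0.2 -0.7  0.5] edge 272.65
10.26 j7 -48.5 yaw 73.9 tz 0.00 F [-0.8  0.2 -0.5] edge 276.31
```

View pics/scene3.png

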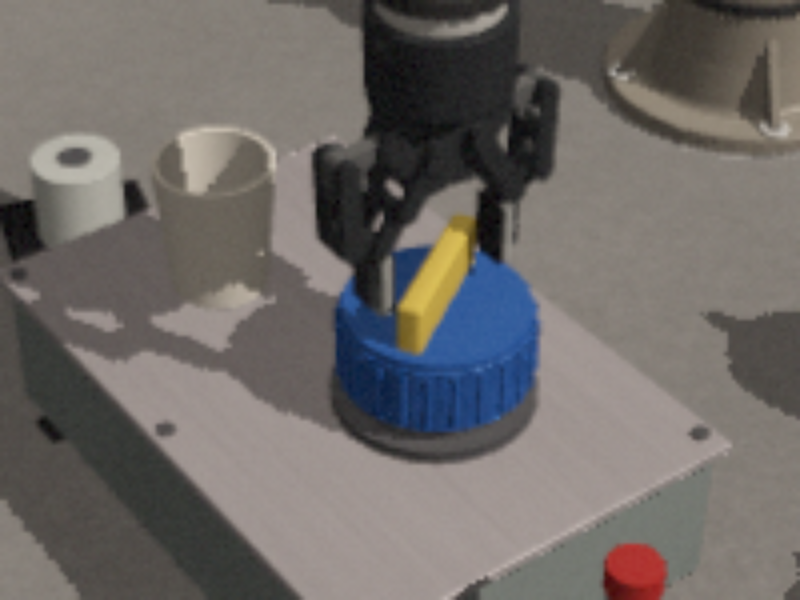

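View pics/wrist3.png

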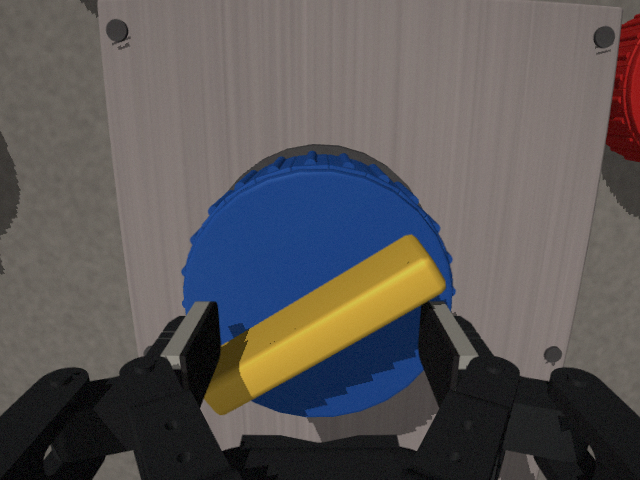

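The cap has dropped: the lower edge jumped 3.7 px and the cap now sits lower on the neck. Next I lift, swing to the other sides of the bar, and turn forward until the torque shows the stop.

Run:
```python
from h import *
X,Y=.5355,.1025
robot.line_to([X,Y,.228],velocity=.1)
q=list(robot.current_joint_positions()); q[6]+=78; robot.move_j(q)
print(robot.current_eef_rot(),robot.current_tool_pos())
s=robot.line_to([X,Y,.178],velocity=.06,f_stop=5); print(s,robot.current_tool_pos(),robot.current_contact_force())
if s: raise SystemExit
q=list(robot.current_joint_positions())
e0,_=edge();print("e0",e0)
for d in [-16]+[-4]*29:
    q[6]+=d; robot.move_j(q)
    tz=robot.current_torque()[2]; F=robot.current_contact_force()
    print(round(robot.current_time_s(),2),"j7 %.1f yaw %.1f tz %.2f F %s"%(q[6],robot.current_eef_rot()[2],tz,np.round(F,1)))
    if abs(tz)>1.0 or np.linalg.norm(F)>20: break
e,im=edge();print(e);save(im,"scene4")
im=vision.grab_frame("wrist");cv2.imwrite("pics/wrist4.png",im[:,:,::-1])
```

```text
[-1.79850677e+02 -1.47102826e-01  1.51943171e+02] [0.53520454 0.10225291 0.22749113]
False [0.53579396 0.10271652 0.17838794] [ 0.31253697 -1.05869293  0.89210146]
e0 276.3076923076923
13.51 j7 13.1 yaw 136.2 tz -0.02 F [ 0.2 -0.7 -0.1]
13.76 j7 9.1 yaw 132.2 tz -0.02 F [-0.   0.2  0.8]
14.01 j7 5.1 yaw 128.2 tz 0.04 F [ 0.8  0.  -0.2]
14.26 j7 1.1 yaw 124.2 tz -0.03 F [-0.6  0.   0.2]
14.51 j7 -2.9 yaw 120.2 tz 0.02 F [-0.2 -0.4 -0. ]
14.76 j7 -6.9 yaw 116.2 tz 0.01 F [-0.2 -0.2  0.4]
15.01 j7 -10.9 yaw 112.2 tz 0.10 F [-0.3  0.6  0.8]
15.26 j7 -14.9 yaw 108.2 tz -0.03 F [1.2 0.1 1. ]
15.51 j7 -18.9 yaw 104.2 tz -0.00 F [-0.6  0.2  0.3]
15.76 j7 -22.9 yaw 100.2 tz -0.00 F [-0.4  0.5 -0.5]
16.01 j7 -26.9 yaw 96.2 tz 0.02 F [ 0.3 -0.2 -0.1]
16.26 j7 -30.9 yaw 92.2 tz 0.04 F [-0.   1.3  0.6]
16.51 j7 -34.9 yaw 88.2 tz -0.04 F [-0.7  0.   1.3]
16.76 j7 -38.9 yaw 84.2 tz -0.03 F [-1.   0.4  0.1]
17.01 j7 -42.9 yaw 80.2 tz 0.01 F [ 0.1  0.4 -0.2]
17.26 j7 -46.9 yaw 76.2 tz 0.03 F [-0.4  0.5  0.2]
17.51 j7 -50.9 yaw 72.2 tz -0.04 F [0.1 0.  0.2]
17.76 j7 -54.9 yaw 68.2 tz 0.04 F [-0.7 -0.7  0.3]
18.01 j7 -58.9 yaw 64.2 tz 0.00 F [ 0.1  0.4 -0.1]
18.26 j7 -62.9 yaw 60.2 tz -0.05 F [0.7 0.6 0.2]
18.51 j7 -66.9 yaw 56.2 tz 0.01 F [-0.7  0.1  0.2]
18.76 j7 -70.9 yaw 52.3 tz 0.77 F [-0.1 -0.9  0.8]
19.01 j7 -74.9 yaw 49.0 tz 4.87 F [-0.2 -4.1  1.6]
278.38461538461536
```

View pics/scene4.png

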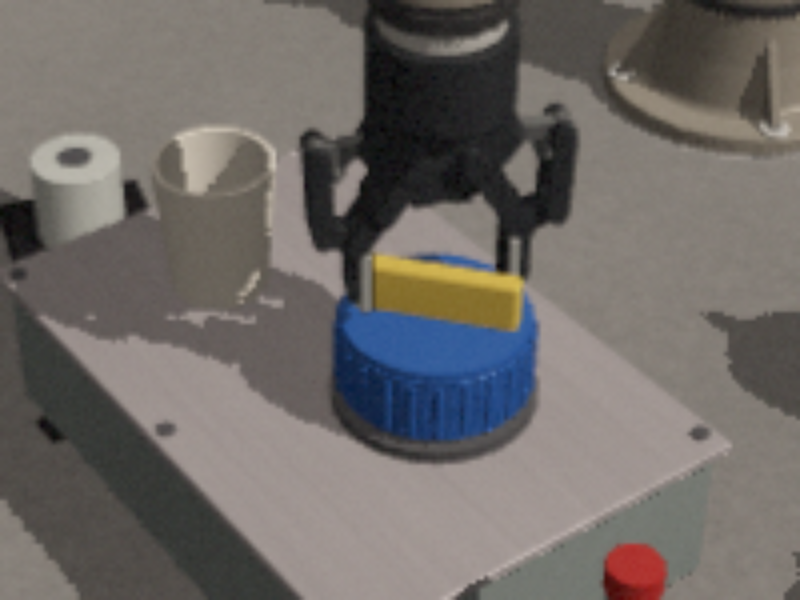

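View pics/wrist4.png

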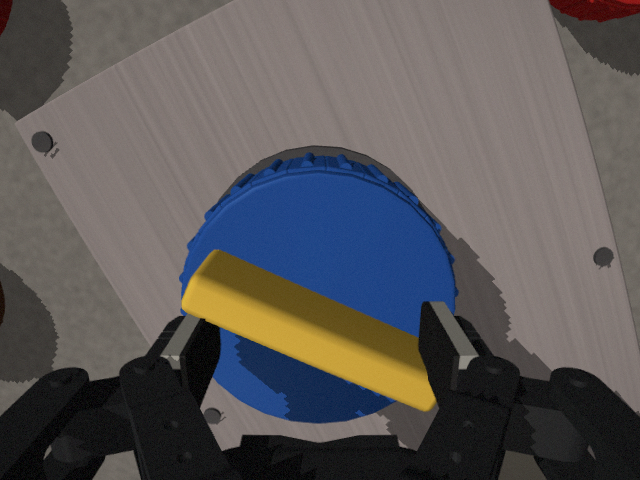

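The firm stop was met (4.9 N m) after about 78° of forward turn, and the edge fell another 2.1 px. I'll back off, probe the deck height (home should be 15.5 mm below the first probe at 0.1827), then retreat.

Run:
```python
from h import *
X,Y=.5355,.1025
q=list(robot.current_joint_positions()); q[6]+=25; robot.move_j(q); robot.pause(.3)
s=robot.line_to([X,Y,.155],velocity=.03,f_stop=4)
p=robot.current_tool_pos();print(s,p,"drop mm",(0.18271-p[2])*1e3)
robot.line_to([X,Y,.36],velocity=.15); robot.pause(.3)
print(robot.current_contact_force(),robot.current_time_s())
pos=robot.current_tool_pos();im=vision.grab_frame("wrist");cv2.imwrite("pics/wrist5.png",im[:,:,::-1])
e,im=edge();print(e);save(im,"scene5")
im=vision.grab_frame("top");cv2.imwrite("pics/top5.png",im[:,:,::-1])
for n in("scene","top"):
    for l in ["beaker_mid","oil_mid","pallet_mid"]:
        print(n,l,[([round(v) for v in d["rect"]],round(d["p"],2)) for d in recognise(l,n)][:1])
```

```text
True [0.53566246 0.10258606 0.16719754] drop mm 15.512457639691418
[0.14581849 0.32889697 0.88470006] 22.1417
278.38461538461536
scene beaker_mid [([295, 225, 31, 41], 0.82)]
scene oil_mid [([395, 342, 33, 71], 0.63)]
scene pallet_mid [([259, 220, 31, 22], 0.59)]
top beaker_mid [([345, 234, 30, 36], 0.79)]
top oil_mid [([211, 201, 27, 27], 0.56)]
top pallet_mid [([415, 272, 54, 49], 0.69)]
```

View pics/scene5.png

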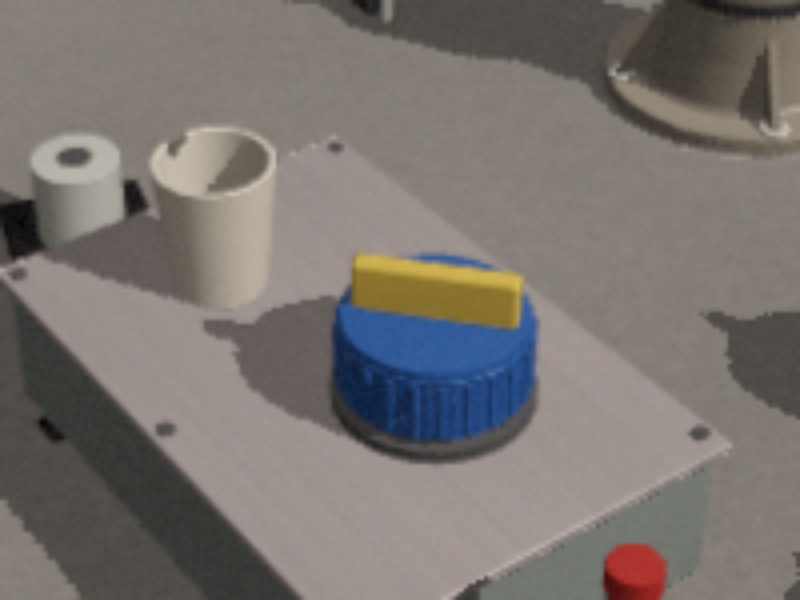

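The cap sits level and fully down. The deck probe gave a 15.5 mm drop, exactly as expected for home. The bystanders have not moved and the gripper is clear.

```bash
python3 -c "
from h import *
workorder.close_job();print(robot.current_time_s())"
```

```text
the job is handed in; nothing more can be done
the job is handed in; nothing more can be done
```

The blue cap is screwed home and the job is handed in. It took about 22 s of the 64 s, and the gripper was clear of everything.

- **Backward:** I pushed the bar with two open fingers. The cap turned about 33° anticlockwise before it dropped; its lower edge jumped 3.7 px in the scene camera.
- **Forward:** I turned it about 78° clockwise from the drop to a firm stop. The wrist torque there rose to 4.9 N m because I turned in 4° steps.
- **Home check:** the fingertips found the deck 15.5 mm lower than at the start, which matches 9.5 + 6 mm. The last scene picture shows the cap level; I did not measure its tilt or its offset from the axis.
- **Bystanders:** the beaker, bottle and pallet were found within about 2 px of their first positions in both cameras.

No check failed. Two estimates differed slightly: the wrist camera put the cap's axis about 4 mm apart in x from the bar and from the deck outline. I used the value in between, and the side forces stayed low except for about 4 N at the final stop.

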